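# Open the sprung-lid spoon case for service

### The job

Open the spoon case for service: press the orange release button on its sloping front, beneath the lid's tab, then take your hand away and let the blue lid spring up by itself. Then put your fingers to the lid and hold it still for a moment to steady it, and swing it right back until it rests open on its stop. Leave the spice jar and the pepper mill where they stand.

Things in the scene. Friction and masses are not known exactly. Their poses are not given: they have to be found in the camera images.
- spoon_case: Fixed silvery cutlery case, 240 mm wide (y), walls 100 mm high, its front turned to the robot's right. Origin on the worktop; own -x is its front, +z up. Back face at x = +70 mm, front wall at x = -55; before it the fascia slopes down from 67 mm high at x = -50 to 15 mm high at x = -112, with the orange button in its middle (its top at x = -86, y = 0, z = 49). Two spoons lie inside.
- release_top (a point): Centre of the top of the orange round button (26 mm across, black collar 42 mm across), 6 mm proud at rest. Own +z points out of it, 40 degrees from vertical towards the case's front; press along -z. The lid's tab overhangs it: tab underside 53 mm higher, tab edge 14 mm farther to the front, so come from the front with the tool leaning about 40 degrees, not straight down.
- release (a joint): Travel of the release button in m: 0 out, 0.006 fully in (5 N). The lid is let go at about 0.003 to 0.004. It springs out again when left.
- lid: Blue hinged lid, 6 mm thick, 240 mm wide, 0.2 kg, with a 90 mm wide, 50 mm long tab at its front. Origin on the hinge axis (in the case frame x = +60, z = 104 mm), own y along the hinge; when shut the lid reaches along its own -x to 115 mm from the axis, the tab to 160 mm. Own -z is its inner face, 2 mm below the origin.
- lid_edge (a point): Middle of the front edge of the lid's tab, at its inner (lower) face, 160 mm from the hinge axis. It moves with the lid. Lift or push it here.
- lid_angle (a joint): Lid opening in rad: 0 shut and latched, 1.85 fully back on its stop. Once let go, a spring arm throws it up to about 1.1; it bounces for about 1 s, then lies loosely by its own weight on the arm at about 0.7, from where it lifts freely (about 1 N at the tab). Beyond 1.57 it falls back onto its stop by itself and stays there.
- spice_jar: Bystander: clear spice jar with a red cap, 45 mm diameter, 106 mm high, beside the case. Origin in the middle of its base.
- pepper_mill: Bystander: wooden pepper mill, 58 mm diameter, 160 mm high, beside the case. Origin in the middle of its base.

How it is judged:
On the way, in this order (a step that is already met when the one before it is completed fails the run):
1. the release button is pressed in (value of joint release above 0.003 m).
2. the lid has sprung up and nothing of the robot touches it (value of joint lid_angle above 0.4 rad and contact force between each of the arm, the fingers and lid below 0.02 N), for 0.2 s.
3. the raised lid is steadied: the fingers touch it and it hardly moves (below 0.25 rad/s) for 0.3 s (value of joint lid_angle between 0.4 and 1.6 rad and contact force between the fingers and lid above 0.05 N and velocity of joint lid_angle between -0.25 and 0.25 rad/s), for 0.3 s.
At the end, for the whole second after the job is handed in: The lid rests, still, fully back on its stop (opening above 1.7 rad) and the button is out again (value of joint lid_angle above 1.7 rad and velocity of joint lid_angle between -0.1 and 0.1 rad/s and value of joint release below 0.002 m); the robot touches nothing.
It fails at once if the spice jar was moved by more than 30 mm (distance of spice_jar from where it was at the start of the episode above 0.03 m).
It fails at once if the pepper mill was moved by more than 30 mm (distance of pepper_mill from where it was at the start of the episode above 0.03 m).
It also fails if it takes over 38 s, if anything falls off the work surface, if the arm or the gripper's body presses on something with over 40 N, if the wrist force passes 120 N, or if a joint passes its speed limit or range.

### The arm

A 7-joint arm with a two-finger parallel gripper is mounted at the origin on a cart in front of the work surface, level with it; the furniture and walls round the work are solid. World frame = base frame: x ahead of the robot, y to its left, z up, the work surface at z = 0. Lengths are in m, angles in rad, forces in N, time in s.
With the tool pointing down it reaches from about 0.35 to 0.9 m from the base axis. Payload 8.1 kg.
Tool frame: the origin (TCP) lies midway between the tips of the shut fingers; the grasp point (between the pads) lies 19 mm behind it; y points along the fingers, z is the direction in which the jaws open and shut, and the axes are right-handed (so a half turn about y gives the same grasp; the last joint's range is limited). The gripper opens to 92 mm and grips with 3 to 60 N. Pads are 19 mm wide; open, the fingers measure 130 mm over their backs; the gripper's body (75 mm by 190 mm) begins 47 mm behind the grasp point.
Start: joints at [-1.381, 0.434, 0.025, 1.573, -0.012, 1.134, -0.075], TCP at [0.18, 0.598, 0.227] pointing down, gripper open.
Joint ranges: [-2.62, 2.62], [-0.44, 2.09], [-1.27, 1.32], [0.08, 2.57], [-1.32, 4.46], [0.12, 2], [-2.74, 2.74]. Speed limits (rad/s): [2.22, 2.22, 3.01, 3.01, 3.14, 3.14, 3.14].

### API

Orientations are given as a unit quaternion [x, y, z, w].
In Python, from plant import arm gives the robot as it stands.
- The arm moves only by the shell command python3 -m crank 'ROWS'. ROWS is JSON, a list that holds one entry, the list of rows, each a list of 7 numbers: the turn, a rotation vector about the tool's x, y, z in rad, then the shift along the tool's x, y, z in cm, then the opening in per cent of the stroke, from 0 (shut) to 100 (fully open). In form: [[[wx, wy, wz, dx, dy, dz, fingers], ...]]. A call has 1 to 20 rows; each row shifts and turns the pose as measured when the row begins, along the tool's axes as they then stand; what a row does not reach is not made up. A row lasts 1/8 s, in which the tool goes at most 62.5 mm and 10.7 degrees, less where a joint would pass 70% of its speed; a pose out of reach is approached as far as the arm can. A call with a gripper value outside its range is refused whole. The fingers move at their own pace and stop on an object; the grip force is fixed at half the most. Time passes only in rows, so rows that do not move let the fingers close. It gives the time, the measured TCP pose, the force and the opening at its end, in the units of the state.
- arm.state(): the state, without advancing time (a new reading comes with each control period).
- arm.capture(name): name is "scene" or "top" or "wrist"; returns a dict with "image" (420x560x3 uint8, red, green, blue), "vertical_fov" (degrees; the focal length in pixels is half the picture's height over the tangent of half this angle, whatever the lens; pixels are square), "cx", "cy" (the principal point, pixels), "dist" ([k1, k2, p1, p2, k3] as OpenCV has them; the pictures are not rectified), "R" (3x3) and "t" (3): a world point X has camera coordinates R X + t; the wrist camera has in their place "tool_from_camera" (4x4, takes a point from camera to tool coordinates, whose origin is the TCP and whose axes are the tool frame's). Camera axes: x right, y down, z forward; pixel columns grow to the right and rows downward; lengths in m; the calibration is good to about 2 mm. A picture is of the moment at which its call begins: read the wrist's pose just before it. There is no depth.
- arm.hand_in(): hands the job in, once; it reports no verdict.
The state is a dict: "t": time; "qpos": joint angles; "joint_vel": joint speeds; "tau": joint torques, N m; "tcp_pos": TCP position; "orientation": TCP orientation; "contact_force": force on the tool from outside, world axes, zero at the start; "ft_torque": the same for the moment, N m; "finger_gap": opening from 0.0 (shut) to 1.0 (fully open).
Only numpy, scipy, OpenCV 4.12 (cv2) and the standard library are available. Lean on these libraries where they do the work, as an engineer would, in place of code of your own. Each camera call takes 0.05 s, during which the arm holds its last target.

## Working session

There is one attempt and no reset: what is moved stays moved. The work goes in short steps, Python scripts to look and compute and a shell command to move; the robot and the scene stay as the last step left them, time stands still between calls to the robot, and variables do not carry over. Pictures are saved under pics/ and viewed, and the job is handed in when it is done.

```bash
ls; mkdir -p pics; python3 - <<'E'
from plant import arm
import cv2,numpy as np
print(arm.state())
for n in ("scene","top"):
    c=arm.capture(n); cv2.imwrite(f"pics/{n}0.png",c["image"][:,:,::-1])
    np.save(f"pics/{n}0.npy",c,allow_pickle=True)
    print(n,{k:v for k,v in c.items() if k!="image"})
E
```

```text
pics
{'t': 0.0, 'qpos': array([-1.38062888,  0.43522532,  0.02500364,  1.57408557, -0.01159345,
        1.13400814, -0.07512298]), 'joint_vel': array([-8.31577979e-04,  6.90168820e-04, -4.07437314e-05, -6.34097893e-04,
        9.50121993e-04, -8.41632162e-08,  1.30557223e-03]), 'tau': array([-7.92100109e-04, -6.67855239e+01,  9.84510854e-01, -3.14454210e+01,
       -6.05921005e-02,  4.29982482e-02,  1.84261830e-04]), 'tcp_pos': array([0.18030395, 0.59789575, 0.22594834]), 'orientation': array([ 0.70009659, -0.10320517,  0.10315641, -0.69897941]), 'contact_force': array([-0.5966316 , -0.5003253 , -0.78445494]), 'ft_torque': array([ 0.02614083, -0.00312915, -0.04520751]), 'finger_gap': 1.0016413871720244}
scene {'vertical_fov': 56.84312028013319, 'cx': 277.56172237069796, 'cy': 207.0774930394075, 'dist': array([-0.0563614,  0.       ,  0.       ,  0.       ,  0.       ]), 'R': array([[-0.86417458, -0.50318062, -0.00339963],
       [-0.32130346,  0.55698866, -0.76585098],
       [ 0.38725492, -0.66073664, -0.64300911]]), 't': array([0.45000502, 0.27284833, 0.65593968])}
top {'vertical_fov': 44.91583898057263, 'cx': 291.8159954816372, 'cy': 209.1705559538663, 'dist': array([-0.19452702,  0.        ,  0.        ,  0.        ,  0.        ]), 'R': array([[-0.08913938, -0.99601764,  0.00174031],
       [-0.97557589,  0.08695747, -0.20171781],
       [ 0.20076316, -0.0196788 , -0.97944214]]), 't': array([0.00584157, 0.58383079, 1.08474717])}
```

View pics/scene0.png

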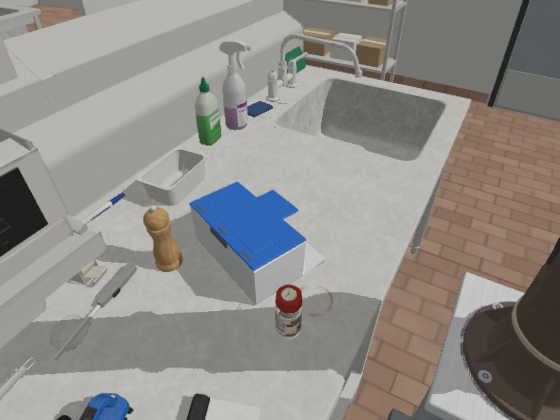

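View pics/top0.png

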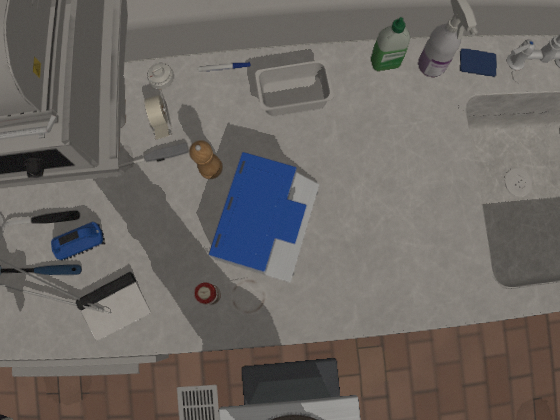

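```bash
cat > h.py <<'E'
import numpy as np,cv2
def load(n): return np.load(f"pics/{n}.npy",allow_pickle=True).item()
def K(c):
    f=c["image"].shape[0]/2/np.tan(np.radians(c["vertical_fov"])/2)
    return np.array([[f,0,c["cx"]],[0,f,c["cy"]],[0,0,1]])
def ray(c,px):
    u=cv2.undistortPoints(np.array(px,float).reshape(-1,1,2),K(c),c["dist"]).reshape(-1,2)
    d=np.c_[u,np.ones(len(u))]@c["R"]; return -c["R"].T@c["t"],d
def plane(c,px,z):
    o,d=ray(c,px); return o+d*((z-o[2])/d[:,2])[:,None]
def proj(c,X):
    return cv2.projectPoints(np.array(X,float).reshape(-1,3),cv2.Rodrigues(c["R"])[0],c["t"],K(c),c["dist"])[0].reshape(-1,2)
E
python3 - <<'E'
from h import *
for n,s in (("top0",(slice(140,285),slice(195,325))),("scene0",(slice(170,275),slice(180,310)))):
    c=load(n); im=c["image"].astype(int); m=((im[...,2]>im[...,0]+60)&(im[...,2]>90)).astype(np.uint8)
    mm=np.zeros_like(m); mm[s]=m[s]
    cs=cv2.findContours(mm,cv2.RETR_EXTERNAL,cv2.CHAIN_APPROX_NONE)[0]; k=max(cs,key=cv2.contourArea)
    a=cv2.approxPolyDP(k,2.5,True).reshape(-1,2)
    for p,X in zip(a,plane(c,a,0.108)): print(n,p,X.round(4))
    r=(im[...,0]>im[...,1]+60)&(im[...,0]>im[...,2]+50)
    o=(im[...,0]>120)&(im[...,1]>im[...,2]+25)
    for nm,q in (("red",r),("or",o)):
        N,l,st,ce=cv2.connectedComponentsWithStats(q.astype(np.uint8))
        print(nm,[(ce[i].round(1),st[i,4]) for i in range(1,N) if st[i,4]>25])
E
```

```text
top0 [242 153] [0.7084 0.0534 0.108 ]
top0 [209 254] [0.4907 0.1392 0.108 ]
top0 [264 270] [0.4468 0.025  0.108 ]
top0 [275 237] [ 0.5149 -0.004   0.108 ]
top0 [294 242] [ 0.5006 -0.0434  0.108 ]
top0 [305 205] [ 0.5787 -0.0743  0.108 ]
top0 [286 199] [ 0.5956 -0.0346  0.108 ]
top0 [295 167] [ 0.6656 -0.0605  0.108 ]
red []
or [(array([202.8, 153.5]), np.int32(58))]
scene0 [190 203] [0.7072 0.0509 0.108 ]
scene0 [253 270] [0.4889 0.14   0.108 ]
scene0 [305 240] [0.4437 0.0274 0.108 ]
scene0 [283 220] [ 0.5083 -0.0012  0.108 ]
scene0 [297 209] [ 0.5    -0.0457  0.108 ]
scene0 [273 190] [ 0.5767 -0.0767  0.108 ]
scene0 [255 197] [ 0.5978 -0.0358  0.108 ]
scene0 [235 182] [ 0.6671 -0.0592  0.108 ]
red [(array([288.5, 300. ]), np.int32(376))]
or [(array([319.5,  32.9]), np.int32(141)), (array([376.5,  39.3]), np.int32(55)), (array([375.4,  48.9]), np.int32(145)), (array([164.8, 237.3]), np.int32(949))]
```

```bash
cat >> h.py <<'E'
from scipy.spatial.transform import Rotation as Ro
ex=np.array([.368,.930,0]);ex/=np.linalg.norm(ex);ey=np.array([-ex[1],ex[0],0]);ez=np.array([0,0,1.])
C=np.array([.5758,.0335,0]);Rc=np.c_[ex,ey,ez]
def W(p): return C+Rc@np.array(p)/1000   # case mm -> world
def toolR(lean,s=1):
    l=np.radians(lean); y=np.sin(l)*ex-np.cos(l)*ez; z=s*ey; return np.c_[np.cross(y,z),y,z]
def rel(st,p,R):
    R0=Ro.from_quat(st["orientation"]).as_matrix()
    rv=Ro.from_matrix(R0.T@R).as_rotvec(); return rv,R0.T@(np.array(p)-st["tcp_pos"])*100, R.T@(np.array(p)-st["tcp_pos"])*100
E
python3 - <<'E'
from h import *; from plant import arm
s=arm.state(); print(Ro.from_quat(s["orientation"]).as_matrix().round(3))
c=load("top0"); d=load("scene0")
print("jar",plane(c,[205,293],.106),plane(d,[289,291],.106))
print("mill",plane(c,[202,153],.15),plane(d,[157,215],.155))
for sg in(1,-1):
  for l in (50,):
    rv,a,b=rel(s,W([-200,0,250]),toolR(l,sg)); print(sg,rv.round(3),np.degrees(np.linalg.norm(rv)),a.round(1),b.round(1))
print(W([-86,0,49]),W([-200,0,250]),W([-180,0,180]))
print(proj(d,[W([-86,0,49]),W([-112,0,15]),W([-50,120,67])]))
E
```

```text
[[ 0.957 -0.     0.289]
 [-0.289 -0.001  0.957]
 [ 0.    -1.    -0.001]]
jar [[0.40888165 0.15338285 0.106     ]] [[0.41246199 0.14703025 0.106     ]]
mill [[0.70257482 0.13593016 0.15      ]] [[0.6947027  0.15075283 0.155     ]]
1 [ 0.647 -1.384 -0.703] 96.32692173237257 [ 52.5  -2.3 -62.6] [-35.4 -45.9 -57.5]
-1 [0.718 1.538 0.661] 104.36434639812771 [ 52.5  -2.3 -62.6] [ 35.4 -45.9  57.5]
[ 0.54415713 -0.04646705  0.049     ] [ 0.50221192 -0.15246988  0.25      ] [ 0.50957073 -0.13387289  0.18      ]
[[278.89395478 222.58234192]
 [287.70059977 228.73728232]
 [302.30577581 255.54555217]]
```

```bash
python3 -m crank '[[[0,0.1,0,5,-0.6,-1.2,0],[0,0.1,0,5.5,-0.6,-1.2,0],[0,0.1,0,5.5,-0.6,-1.2,0],[0,0.1,0,5.5,-0.6,-1.2,0],[0,0.1,0,5.5,-0.6,-1.2,0],[0,0.1,0,5.5,-0.6,-1.2,0],[0,0.1,0,5.5,-0.6,-1,0],[0,0.1,0,5.5,-0.6,-0.5,0]]]'
cat > r.py <<'E'
from h import *; from plant import arm
import sys
s=arm.state(); R0=Ro.from_quat(s["orientation"]).as_matrix()
print("t",s["t"],"case mm",(Rc.T@(s["tcp_pos"]-C)*1000).round(1),"F",s["contact_force"].round(1),"gap",round(s["finger_gap"],2))
print("tool axes in case",(Rc.T@R0).round(2).tolist(),"q",s["qpos"].round(2))
if len(sys.argv)>4:
    a=list(map(float,sys.argv[1:6])); rv,d,e=rel(s,W(a[:3]),toolR(a[3],a[4])); print("turn",rv.round(3),"shift now-axes",d.round(2),"end-axes",e.round(2))
E
python3 r.py -200 0 280 0 -1
```

```text
t: 1.1
tcp_pos: [0.4712, 0.2642, 0.2716]
orientation: [0.604, -0.373, 0.372, -0.599]
contact_force: [-0.1, 1.3, -0.0]
finger_gap: 0.179
t 1.1 case mm [176.  182.1 271.6] F [-0.1  1.3 -0. ] gap 0.18
tool axes in case [[-0.67, -0.01, 0.74], [-0.74, 0.0, -0.67], [0.0, -1.0, -0.01]] q [-0.88  0.27  0.34  1.73 -0.09  1.17 -0.05]
turn [0.005 0.839 0.005] shift now-axes [ 38.68  -0.64 -15.81] end-axes [37.6  -0.84 18.21]
```

```bash
python3 -m crank '[[[0,0.1,0,4.9,-0.1,-1.8,0],[0,0.1,0,5,-0.1,-1.3,0],[0,0.1,0,5.2,-0.1,-0.7,0],[0,0.1,0,5.3,-0.1,-0.1,0],[0,0.1,0,5.3,-0.1,0.4,0],[0,0.1,0,5.2,-0.1,0.9,0],[0,0.1,0,5.1,-0.1,1.4,0],[0,0.1,0,4.8,-0.1,1.8,0]]]'
python3 r.py -200 0 250 50 -1
```

```text
t: 2.1
tcp_pos: [0.5189, -0.1664, 0.2811]
orientation: [0.403, -0.582, 0.583, -0.398]
contact_force: [0.1, 0.0, 0.2]
finger_gap: 0.004
t 2.1 case mm [-206.8  -20.6  281.1] F [0.1 0.  0.2] gap 0.0
tool axes in case [[-1.0, -0.01, 0.01], [-0.01, 0.0, -1.0], [0.01, -1.0, -0.0]] q [-0.33  0.3   0.71  1.73 -0.2   1.2   0.06]
turn [0.008 0.009 0.879] shift now-axes [-0.73  3.11 -2.04] end-axes [ 1.94  2.52 -2.06]
```

```bash
python3 -m crank '[[[0,0,0.18,0,0,-0.4,0],[0,0,0.18,0,0,-0.4,0],[0,0,0.18,0,0,-0.4,0],[0,0,0.18,0,0,-0.4,0],[0,0,0.18,0,0,-0.4,0]]]'
python3 r.py -130 0 90 53 -1
```

```text
t: 2.72
tcp_pos: [0.5024, -0.1617, 0.2835]
orientation: [-0.1, 0.697, -0.346, 0.62]
contact_force: [0.2, 0.6, 0.0]
finger_gap: 0.006
t 2.725 case mm [-208.5   -3.6  283.5] F [0.2 0.6 0. ] gap 0.01
tool axes in case [[-0.61, 0.79, 0.01], [-0.01, 0.0, -1.0], [-0.79, -0.61, 0.01]] q [ 0.37  0.5   0.54  1.8  -0.98  1.6   0.9 ]
turn [0.003 0.012 0.007] shift now-axes [10.6  17.98 -0.44] end-axes [10.73 17.91 -0.36]
```

```bash
python3 - <<'E'
from plant import arm
import cv2,numpy as np
s=arm.state(); c=arm.capture("wrist"); c["s"]=s
cv2.imwrite("pics/w1.png",c["image"][:,:,::-1]); np.save("pics/w1.npy",c,allow_pickle=True)
print(c["tool_from_camera"].round(3),c["vertical_fov"])
E
```

```text
[[ 0.001  0.961  0.277 -0.074]
 [ 0.    -0.277  0.961 -0.158]
 [ 1.    -0.001 -0.    -0.001]
 [ 0.     0.     0.     1.   ]] 60.75431647260267
```

View pics/w1.png

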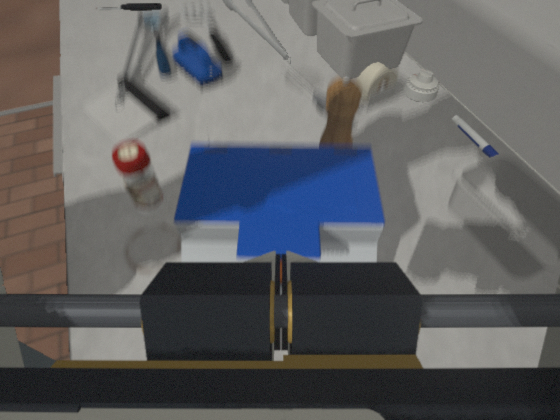

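```bash
cat >> h.py <<'E'
def wristcam(c):
    s=c["s"]; T=np.eye(4); T[:3,:3]=Ro.from_quat(s["orientation"]).as_matrix(); T[:3,3]=s["tcp_pos"]
    M=np.linalg.inv(T@c["tool_from_camera"]); c=dict(c); c["R"]=M[:3,:3]; c["t"]=M[:3,3]; return c
E
python3 - <<'E'
from h import *
c=wristcam(load("w1"))
im=c["image"].astype(int); m=((im[...,2]>im[...,0]+60)&(im[...,2]>90)).astype(np.uint8)
m[:130]=0; m[260:]=0
k=max(cv2.findContours(m,cv2.RETR_EXTERNAL,cv2.CHAIN_APPROX_NONE)[0],key=cv2.contourArea)
a=cv2.approxPolyDP(k,2.5,True).reshape(-1,2)
for p,X in zip(a,plane(c,a,.108)): print(p,(Rc.T@(X-C)*1000).round(1))
E
```

```text
[175 217] [-49.9 117.7 108. ]
[238 221] [-54.5  45.5 108. ]
[239 256] [-99.7  40.8 108. ]
[255 256] [-99.5  24.  108. ]
[271 250] [-91.9   7.3 108. ]
[281 254] [-96.7  -3.4 108. ]
[290 250] [-91.6 -13.  108. ]
[318 257] [-99.8 -42.5 108. ]
[320 223] [-55.9 -47.1 108. ]
[383 222] [ -53.5 -118.6  108. ]
[370 151] [  61.7 -120.   108. ]
[358 150] [  63.3 -104.3  108. ]
[354 156] [ 51.9 -97.7 108. ]
[338 156] [ 51.5 -76.7 108. ]
[332 149] [ 64.6 -69.9 108. ]
[293 149] [ 63.7 -18.  108. ]
[290 155] [ 52.3 -14.  108. ]
[270 155] [ 51.9  12.2 108. ]
[268 149] [ 63.1  15.1 108. ]
[228 148] [ 64.2  68.3 108. ]
[225 154] [ 52.8  71.1 108. ]
[208 154] [ 52.4  93.3 108. ]
[204 151] [ 58.   99.3 108. ]
[210 148] [ 63.8  92.2 108. ]
[192 146] [ 67.3 116.7 108. ]
```

```bash
python3 r.py -150 0 110 52 -1; python3 -m crank '[[[0,0,0,2.5,4,-0.1,0],[0,0,0,2.5,4,-0.1,0],[0,0,0,2.5,4,-0.1,0],[0,0,0,2.5,3,0,0]]]'; python3 r.py -108 0 76 52 -1
```

```text
t 2.775 case mm [-211.9   -2.4  280.1] F [-3.7 -2.  -3.6] gap 0.0
tool axes in case [[-0.6, 0.8, 0.0], [-0.0, 0.0, -1.0], [-0.8, -0.6, 0.0]] q [ 0.38  0.51  0.54  1.81 -0.99  1.6   0.91]
turn [ 0.001  0.002 -0.018] shift now-axes [ 9.86 15.18 -0.25] end-axes [ 9.6  15.35 -0.24]
t: 3.28
tcp_pos: [0.5194, -0.1108, 0.1046]
orientation: [-0.097, 0.7, -0.35, 0.615]
contact_force: [0.4, 0.0, 0.6]
finger_gap: -0.001
t 3.275 case mm [-154.9   -0.6  104.6] F [0.4 0.  0.6] gap -0.0
tool axes in case [[-0.61, 0.79, -0.0], [0.0, -0.0, -1.0], [-0.79, -0.61, 0.0]] q [ 0.35  0.73  0.44  1.98 -1.17  1.36  1.19]
turn [-0.003 -0.001 -0.009] shift now-axes [-0.58  5.46 -0.08] end-axes [-0.63  5.46 -0.06]
```

```bash
python3 -m crank '[[[0,0,0,-0.3,2.7,0,0],[0,0,0,-0.3,2.7,0,0],[0,0,0,0,0,0,0]]]'; python3 r.py -90 0 50 52 -1; python3 - <<'E'
from plant import arm
import cv2,numpy as np
s=arm.state(); c=arm.capture("wrist"); 
cv2.imwrite("pics/w2.png",c["image"][:,:,::-1])
E
```

```text
t: 3.65
tcp_pos: [0.5355, -0.0639, 0.0718]
orientation: [-0.1, 0.702, -0.348, 0.613]
contact_force: [0.5, -0.0, -0.5]
finger_gap: 0.008
t 3.65 case mm [-105.4    1.7   71.8] F [ 0.5 -0.  -0.5] gap 0.01
tool axes in case [[-0.61, 0.79, 0.0], [0.0, 0.0, -1.0], [-0.79, -0.61, -0.01]] q [ 0.29  0.76  0.39  2.02 -1.25  1.27  1.22]
turn [ 0.005 -0.004 -0.005] shift now-axes [0.78 2.55 0.18] end-axes [0.77 2.56 0.17]
```

View pics/w2.png

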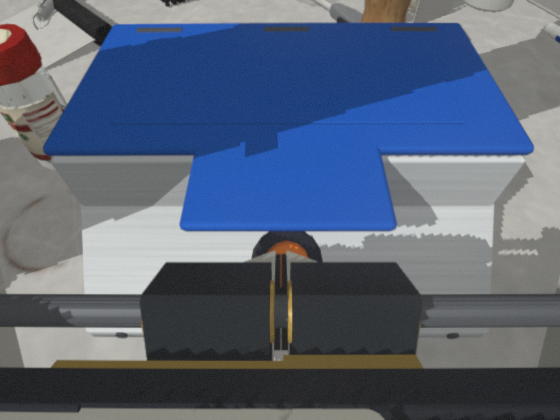

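```bash
python3 -m crank '[[[0,0,-0.09,0,2.3,0.3,0],[0,0,0,0,0,0,0]]]'; python3 r.py -86 0 49 47 -1
```

```text
t: 3.95
tcp_pos: [0.5457, -0.0521, 0.0586]
orientation: [-0.132, 0.696, -0.379, 0.596]
contact_force: [0.4, -0.4, 0.9]
finger_gap: 0.004
t 3.95 case mm [-90.7  -3.5  58.6] F [ 0.4 -0.4  0.9] gap 0.0
tool axes in case [[-0.69, 0.73, -0.0], [0.0, 0.0, -1.0], [-0.73, -0.69, -0.0]] q [ 0.21  0.73  0.41  2.04 -1.26  1.17  1.16]
turn [ 0.    -0.003  0.004] shift now-axes [ 0.38  1.   -0.35] end-axes [ 0.38  1.   -0.35]
```

```bash
python3 -m crank '[[[0,0,0,0.35,0.9,-0.3,0],[0,0,0,0.1,0.4,0,0]]]'; python3 r.py -82.1 0 44.4 47 -1
```

```text
t: 4.2
tcp_pos: [0.5457, -0.0479, 0.0484]
orientation: [-0.131, 0.695, -0.38, 0.597]
contact_force: [-14.3, -9.9, 32.8]
finger_gap: 0.002
t 4.2 case mm [-86.8  -2.   48.4] F [-14.3  -9.9  32.8] gap 0.0
tool axes in case [[-0.68, 0.73, -0.0], [0.0, -0.0, -1.0], [-0.73, -0.68, 0.0]] q [ 0.22  0.75  0.38  2.05 -1.28  1.15  1.19]
turn [-0.004 -0.002  0.003] shift now-axes [-0.03  0.61 -0.2 ] end-axes [-0.02  0.61 -0.2 ]
```

```bash
python3 - <<'E'
from plant import arm
import cv2,numpy as np
c=arm.capture("wrist"); d=arm.capture("scene")
np.save("pics/w3.npy",c,allow_pickle=True)
a=np.vstack([cv2.resize(c["image"],(400,300)),cv2.resize(d["image"][120:300,180:420],(400,300))])
cv2.imwrite("pics/w3.png",a[:,:,::-1]); print(arm.state()["contact_force"])
E
```

```text
[-7.47494037 -3.38780586 19.51773543]
```

View pics/w3.png

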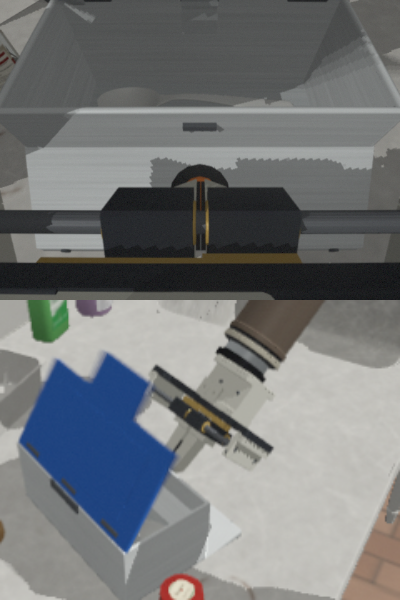

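```bash
python3 -m crank '[[[0,0,0,0,-2.5,0,0],[0,0,0,1.5,-5,0,0],[0,0,0,2,-5,0,0],[0,0,0,1,-2,0,0]]]'; python3 r.py -120 0 175 85 -1; python3 - <<'E'
from plant import arm
import cv2,numpy as np
c=arm.capture("wrist"); d=arm.capture("scene")
a=np.vstack([cv2.resize(c["image"],(400,300)),cv2.resize(d["image"][120:300,180:420],(400,300))])
cv2.imwrite("pics/w4.png",a[:,:,::-1])
E
```

```text
t: 4.8
tcp_pos: [0.4909, -0.1789, 0.1157]
orientation: [-0.13, 0.696, -0.38, 0.596]
contact_force: [0.2, 0.4, 0.0]
finger_gap: 0.004
t 4.8 case mm [-228.7    0.8  115.7] F [0.2 0.4 0. ] gap 0.0
tool axes in case [[-0.68, 0.73, -0.01], [0.01, -0.0, -1.0], [-0.73, -0.68, -0.0]] q [ 0.41  0.69  0.49  1.92 -1.04  1.36  1.14]
turn [-0.005 -0.005  0.664] shift now-axes [-11.76   3.89  -0.  ] end-axes [-6.86 10.31  0.08]
```

View pics/w4.png

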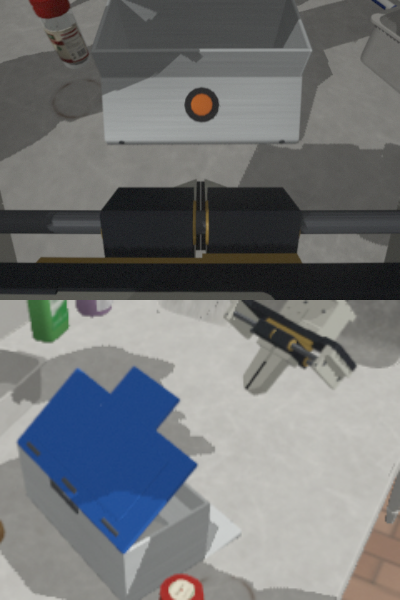

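```bash
python3 -m crank '[[[0,0,0.1,-2,-2,0,0],[0,0,0.1,-2.2,-1.8,0,0],[0,0,0.1,0,0,0,0],[0,0,0.1,0,0,0,0],[0,0,0,0,0,0,0],[0,0,0,0,0,0,0]]]'; python3 r.py -120 0 175 75 -1
```

```text
t: 5.65
tcp_pos: [0.4925, -0.1724, 0.1719]
orientation: [0.016, 0.709, -0.244, 0.661]
contact_force: [-0.1, -0.0, 0.4]
finger_gap: 0.003
t 5.65 case mm [-222.1    1.6  171.9] F [-0.1 -0.   0.4] gap 0.0
tool axes in case [[-0.33, 0.95, 0.0], [0.01, 0.0, -1.0], [-0.95, -0.33, -0.01]] q [ 0.61  0.83  0.36  1.84 -1.12  1.7   1.23]
turn [ 0.002 -0.006  0.07 ] shift now-axes [-3.61  9.56  0.16] end-axes [-2.94  9.79  0.16]
```

```bash
cat > look.py <<'E'
from h import *; from plant import arm; import sys
d=arm.capture("scene"); n=sys.argv[1]
im=d["image"].astype(int); m=((im[...,2]>im[...,0]+60)&(im[...,2]>90)).astype(np.uint8)
mm=np.zeros_like(m); mm[110:290,170:330]=m[110:290,170:330]
ov=d["image"].copy()
for th in (0.4,0.7,1.1,1.5,1.85):
    for yy in (45,-45):
        p=proj(d,[W([60-160*np.cos(th)-4*np.sin(th)*-1*-1,yy,104+160*np.sin(th)+4*np.cos(th)])])[0]; print(th,yy,p.round(0))
        cv2.circle(ov,tuple(int(v) for v in p),1,(255,0,0),-1)
k=max(cv2.findContours(mm,cv2.RETR_EXTERNAL,cv2.CHAIN_APPROX_NONE)[0],key=cv2.contourArea)
print(cv2.approxPolyDP(k,2.5,True).reshape(-1,2).tolist())
cv2.imwrite(f"pics/{n}.png",cv2.resize(ov[60:300,150:470],(800,600))[:,:,::-1])
E
python3 look.py s5
```

```text
0.4 45 [294. 188.]
0.4 -45 [267. 168.]
0.7 45 [285. 176.]
0.7 -45 [257. 156.]
1.1 45 [263. 168.]
1.1 -45 [235. 147.]
1.5 45 [233. 174.]
1.5 -45 [206. 151.]
1.85 45 [205. 190.]
1.85 -45 [179. 165.]
[[223, 160], [191, 206], [255, 271], [296, 217], [271, 196], [284, 178], [258, 158], [244, 174]]
```

View pics/s5.png

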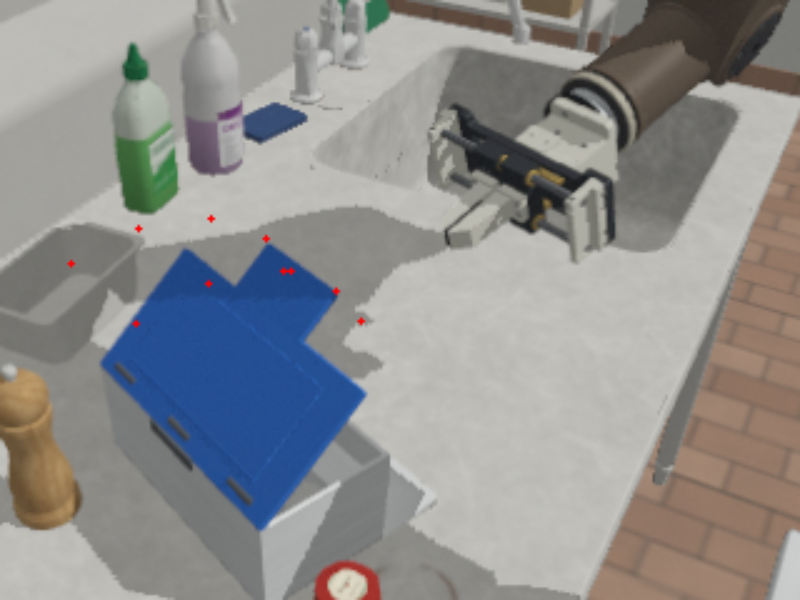

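```bash
python3 -m crank '[[[0,0,0,-1.2,4.3,0,0],[0,0,0,-1.2,4.3,0,0],[0,0,0,-1.2,4.3,0,0]]]'; python3 r.py -45 0 160 75 -1
```

```text
t: 6.08
tcp_pos: [0.5437, -0.0473, 0.1643]
orientation: [0.014, 0.707, -0.249, 0.662]
contact_force: [1.2, -0.1, 0.4]
finger_gap: 0.003
t 6.075 case mm [-8.690e+01  1.000e-01  1.643e+02] F [ 1.2 -0.1  0.4] gap 0.0
tool axes in case [[-0.33, 0.94, -0.0], [0.0, -0.0, -1.0], [-0.94, -0.33, -0.0]] q [ 0.44  0.77  0.28  1.99 -1.28  1.53  1.23]
turn [-0.002 -0.002  0.078] shift now-axes [-0.99  4.1   0.  ] end-axes [-0.67  4.16  0.01]
```

```bash
python3 -m crank '[[[0.165,0.058,0,0,0,0,0],[0.165,0.058,0,0,0,0,0]]]'; python3 r.py -45 0 160 75 -1
```

```text
t: 6.32
tcp_pos: [0.5443, -0.0391, 0.1471]
orientation: [0.074, 0.711, -0.298, 0.633]
contact_force: [-0.9, -0.3, -1.5]
finger_gap: 0.005
t 6.325 case mm [-79.1   2.6 147.1] F [-0.9 -0.3 -1.5] gap 0.01
tool axes in case [[-0.32, 0.93, -0.17], [0.08, -0.15, -0.99], [-0.94, -0.33, -0.02]] q [ 0.82  0.76 -0.25  2.1  -1.3   1.12  1.2 ]
turn [-0.154 -0.07   0.072] shift now-axes [-2.34  2.79 -0.34] end-axes [-2.13  2.96  0.26]
```

```bash
python3 -m crank '[[[0,0,-0.15,-0.5,-1,0,0],[0,0,0,0,0,0,0]]]'; python3 r.py -56 0 160 62 -1
```

```text
t: 6.58
tcp_pos: [0.5386, -0.0491, 0.1542]
orientation: [0.025, 0.716, -0.347, 0.605]
contact_force: [-0.5, -0.9, -0.5]
finger_gap: 0.004
t 6.575 case mm [-90.5   4.1 154.2] F [-0.5 -0.9 -0.5] gap 0.0
tool axes in case [[-0.46, 0.87, -0.18], [0.11, -0.14, -0.98], [-0.88, -0.47, -0.03]] q [ 0.77  0.64 -0.2   2.1  -1.24  1.05  1.06]
turn [-0.144 -0.107 -0.005] shift now-axes [-2.13  2.8  -0.22] end-axes [-2.13  2.78  0.41]
```

```bash
python3 -m crank '[[[0,0,0,-1.2,1.2,-0.1,0],[0,0,0,-1.2,1.2,-0.1,0],[0,0,0,0,0,0,0]]]'; python3 r.py -56 0 180 62 -1; python3 look.py s6
```

```text
t: 6.95
tcp_pos: [0.5553, -0.0166, 0.1651]
orientation: [0.023, 0.716, -0.346, 0.606]
contact_force: [-0.8, -0.4, -0.1]
finger_gap: 0.003
t 6.95 case mm [-54.1   0.7 165.1] F [-0.8 -0.4 -0.1] gap 0.0
tool axes in case [[-0.46, 0.87, -0.17], [0.1, -0.14, -0.98], [-0.88, -0.47, -0.03]] q [ 0.74  0.62 -0.26  2.11 -1.28  0.99  1.03]
turn [-0.142 -0.104 -0.004] shift now-axes [-1.24 -0.85  0.06] end-axes [-1.23 -0.87  0.07]
0.4 45 [294. 188.]
0.4 -45 [267. 168.]
0.7 45 [285. 176.]
0.7 -45 [257. 156.]
1.1 45 [263. 168.]
1.1 -45 [235. 147.]
1.5 45 [233. 174.]
1.5 -45 [206. 151.]
1.85 45 [205. 190.]
1.85 -45 [179. 165.]
[[223, 160], [191, 206], [255, 271], [295, 218], [271, 197], [284, 177], [258, 158], [244, 174]]
```

View pics/s6.png

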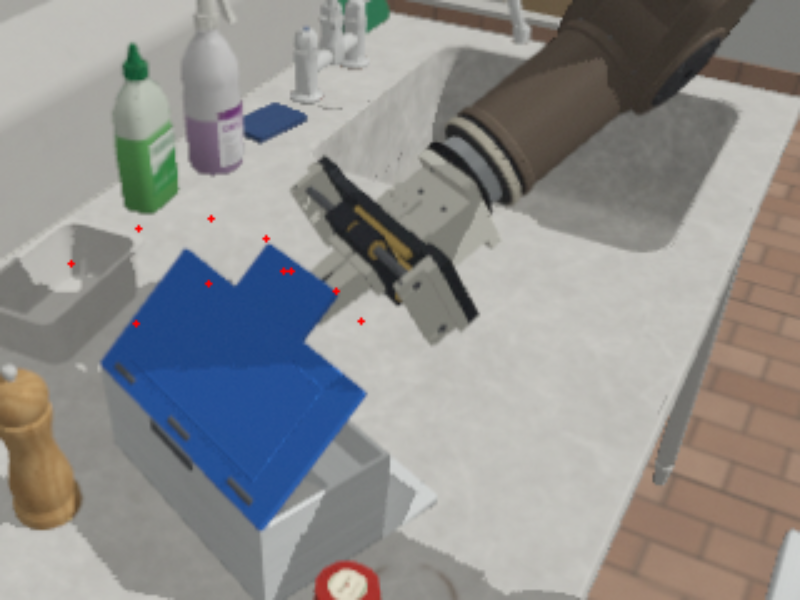

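```bash
python3 -m crank '[[[0,0,0,-0.8,-0.4,0,0],[0,0,0,-0.4,-0.2,0,0],[0,0,0,-0.4,-0.2,0,0],[0,0,0,-0.4,-0.2,0,0],[0,0,0,0,0,0,0],[0,0,0,0,0,0,0]]]'; python3 r.py -56 0 180 62 -1; python3 look.py s7 | tail -1
```

```text
t: 7.75
tcp_pos: [0.5555, -0.0184, 0.1875]
orientation: [0.023, 0.716, -0.347, 0.605]
contact_force: [-0.5, -1.1, -1.2]
finger_gap: 0.006
t 7.75 case mm [-55.8  -0.3 187.5] F [-0.5 -1.1 -1.2] gap 0.01
tool axes in case [[-0.46, 0.87, -0.18], [0.11, -0.14, -0.98], [-0.88, -0.47, -0.03]] q [ 0.74  0.57 -0.25  2.1  -1.26  1.02  0.97]
turn [-0.143 -0.106 -0.002] shift now-axes [ 0.68  0.33 -0.  ] end-axes [ 0.67  0.33 -0.03]
[[222, 159], [191, 206], [255, 271], [294, 217], [269, 196], [282, 175], [257, 157], [242, 174]]
```

```bash
python3 -m crank '[[[0,0,0,-0.4,-0.2,0,0],[0,0,0,-0.4,-0.2,0,0],[0,0,0,-0.4,-0.2,0,0],[0,0,0,0,0,0,0],[0,0,0,0,0,0,0],[0,0,0,0,0,0,0],[0,0,0,0,0,0,0],[0,0,0,0,0,0,0]]]'; python3 r.py -56 0 180 62 -1; python3 look.py s8 | tail -1
```

```text
t: 8.8
tcp_pos: [0.556, -0.0183, 0.2016]
orientation: [0.023, 0.716, -0.347, 0.605]
contact_force: [0.6, 0.0, -0.2]
finger_gap: 0.004
t 8.8 case mm [-55.5  -0.6 201.6] F [ 0.6  0.  -0.2] gap 0.0
tool axes in case [[-0.46, 0.87, -0.18], [0.11, -0.14, -0.98], [-0.88, -0.47, -0.03]] q [ 0.74  0.55 -0.25  2.09 -1.25  1.03  0.94]
turn [-0.143 -0.107 -0.002] shift now-axes [1.94 0.96 0.01] end-axes [ 1.93  0.97 -0.06]
[[220, 158], [191, 205], [255, 271], [292, 216], [267, 195], [279, 173], [254, 155], [240, 172]]
```

View pics/s8.png

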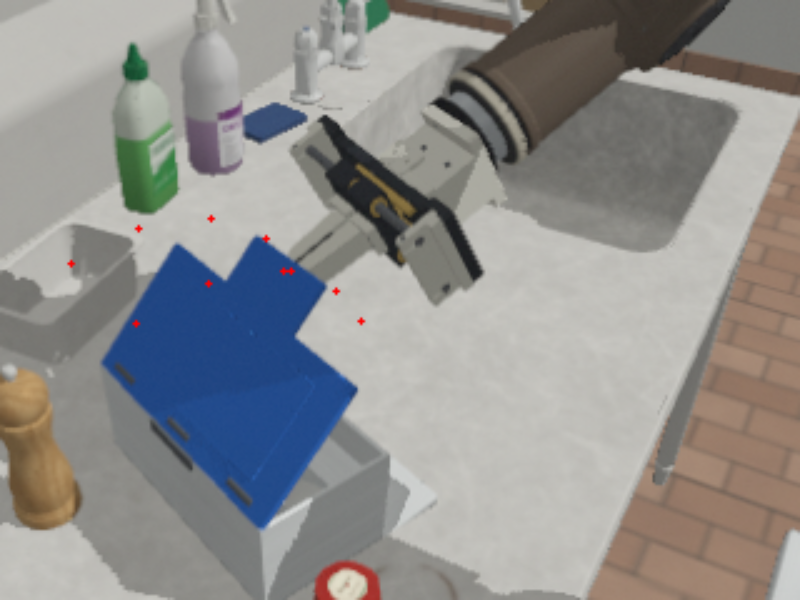

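```bash
python3 -m crank '[[[0,0,0,-1.3,0.75,-0.25,0],[0,0,0,-1.3,0.75,-0.25,0],[0,0,0,-1.3,0.7,-0.25,0],[0,0,0,-1.2,0.7,-0.25,0]]]'; python3 r.py 21 0 244 62 -1; python3 look.py s9 | tail -1
```

```text
t: 9.35
tcp_pos: [0.5755, 0.0322, 0.2356]
orientation: [0.023, 0.716, -0.347, 0.605]
contact_force: [-0.5, -0.5, -0.6]
finger_gap: 0.003
t 9.35 case mm [-1.300e+00 -2.000e-01  2.356e+02] F [-0.5 -0.5 -0.6] gap 0.0
tool axes in case [[-0.46, 0.87, -0.18], [0.11, -0.14, -0.98], [-0.88, -0.47, -0.03]] q [ 0.7   0.49 -0.35  2.1  -1.29  0.96  0.84]
turn [-0.143 -0.107 -0.002] shift now-axes [-1.76  1.55 -0.43] end-axes [-1.79  1.57 -0.02]
[[202, 154], [192, 204], [198, 206], [204, 217], [225, 234], [225, 239], [243, 257], [239, 253], [241, 251], [256, 270], [274, 213], [249, 192], [254, 169], [228, 149], [221, 169]]
```

```bash
python3 -m crank '[[[0,0,-0.12,-0.8,0.8,-0.2,0],[0,0,-0.12,-0.8,0.8,-0.2,0]]]'; python3 r.py 50 0 248 50 -1; python3 look.py s10 | tail -1
```

```text
t: 9.65
tcp_pos: [0.5836, 0.0533, 0.2407]
orientation: [-0.064, 0.715, -0.418, 0.556]
contact_force: [-0.1, -0.2, -0.1]
finger_gap: 0.005
t 9.65 case mm [ 21.3   0.  240.7] F [-0.1 -0.2 -0.1] gap 0.0
tool axes in case [[-0.65, 0.73, -0.18], [0.14, -0.11, -0.98], [-0.74, -0.67, -0.03]] q [ 0.51  0.36 -0.29  2.03 -1.06  0.83  0.45]
turn [-0.115 -0.141  0.032] shift now-axes [-2.42  1.62 -0.53] end-axes [-2.41  1.73  0.  ]
[[194, 155], [193, 205], [257, 270], [265, 215], [239, 193], [241, 170], [215, 150], [212, 169]]
```

```bash
python3 -m crank '[[[0,0,0,-0.8,0.6,-0.2,0],[0,0,0,-0.8,0.6,-0.2,0],[0,0,0,-0.8,0.6,-0.2,0],[0,0,0,-0.7,0.8,-0.2,0]]]'; python3 r.py 70 0 248 50 -1; python3 look.py s11 | tail -1
```

```text
t: 10.2
tcp_pos: [0.5994, 0.0971, 0.249]
orientation: [-0.065, 0.714, -0.417, 0.558]
contact_force: [0.5, 0.1, -0.5]
finger_gap: 0.003
t 10.2 case mm [ 67.9   1.4 249. ] F [ 0.5  0.1 -0.5] gap 0.0
tool axes in case [[-0.65, 0.74, -0.17], [0.14, -0.11, -0.98], [-0.74, -0.67, -0.03]] q [ 0.44  0.35 -0.32  2.01 -1.08  0.77  0.39]
turn [-0.113 -0.137  0.032] shift now-axes [-0.09  0.24  0.11] end-axes [-0.06  0.23  0.14]
[[178, 161], [194, 205], [257, 269], [248, 225], [221, 200], [216, 181], [193, 160], [190, 160], [194, 173]]
```

View pics/s11.png

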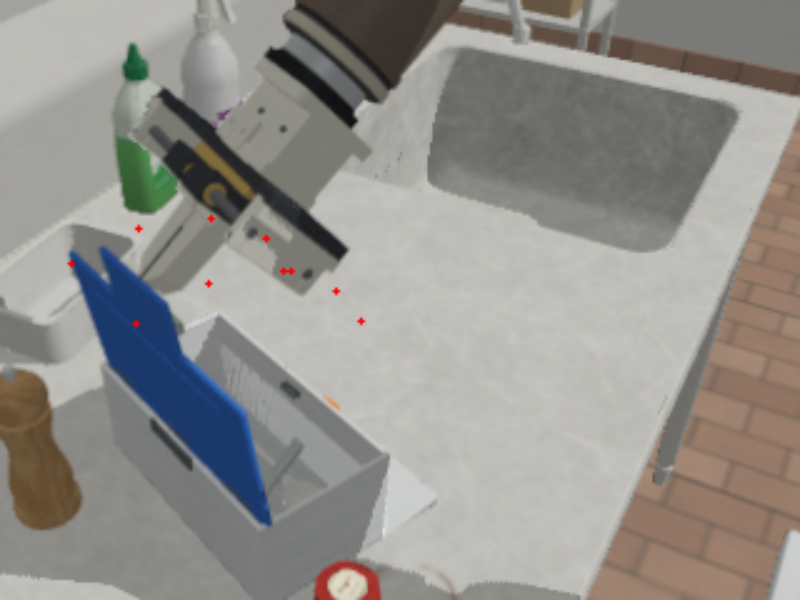

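```bash
python3 -m crank '[[[0,0,0,-0.3,0.3,0,0],[0,0,0,-0.5,0.5,-0.1,0],[0,0,0,0,0,0,0],[0,0,0,0,0,0,0]]]'; python3 r.py; python3 look.py s12 | tail -1
```

```text
t: 10.75
tcp_pos: [0.6047, 0.1092, 0.249]
orientation: [-0.065, 0.715, -0.417, 0.558]
contact_force: [0.1, 0.0, 0.1]
finger_gap: 0.007
t 10.75 case mm [ 81.    0.9 249. ] F [0.1 0.  0.1] gap 0.01
tool axes in case [[-0.65, 0.74, -0.17], [0.14, -0.11, -0.98], [-0.74, -0.67, -0.03]] q [ 0.42  0.35 -0.33  2.01 -1.08  0.75  0.38]
[[171, 165], [195, 206], [258, 269], [239, 230], [181, 166], [180, 174]]
```

Lid is back on its stop. Withdraw frontward along the tool's axis.

```bash
python3 -m crank '[[[0,0,0,0,-3,0,0],[0,0,0,0,-5,0,0],[0,0,0,0,-5,0,0],[0,0,0,0,0,0,0],[0,0,0,0,0,0,0],[0,0,0,0,0,0,0],[0,0,0,0,0,0,0]]]'; python3 r.py; python3 look.py s13 | tail -1; python3 - <<'E'
from plant import arm
import cv2
cv2.imwrite("pics/w13.png",arm.capture("wrist")["image"][:,:,::-1]); cv2.imwrite("pics/t13.png",arm.capture("top")["image"][:,:,::-1])
E
```

```text
t: 11.68
tcp_pos: [0.5543, 0.0247, 0.3361]
orientation: [-0.066, 0.716, -0.416, 0.557]
contact_force: [0.1, -0.4, -0.2]
finger_gap: 0.006
t 11.675 case mm [-16.1  16.8 336.1] F [ 0.1 -0.4 -0.2] gap 0.01
tool axes in case [[-0.66, 0.74, -0.17], [0.14, -0.1, -0.98], [-0.74, -0.67, -0.03]] q [ 0.56  0.21 -0.23  1.94 -0.93  1.05  0.28]
[[171, 165], [195, 206], [258, 269], [239, 230], [213, 206], [205, 190], [181, 166], [180, 174]]
```

View pics/s13.png

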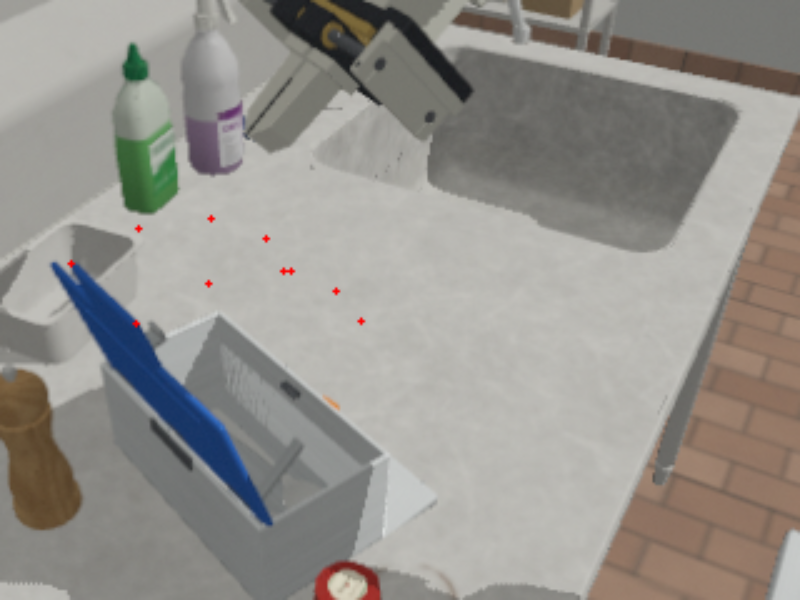

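View pics/w13.png

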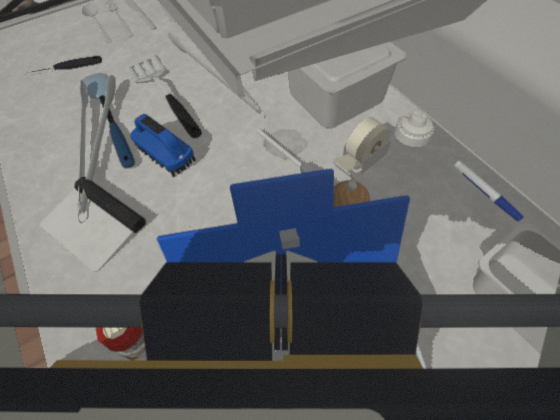

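The lid's tab corners at pixels (205,190) and about (180,166) match the opening of 1.85 rad. The jar and the mill still stand, the button shows orange past the front wall, and nothing of the robot touches the lid.

```bash
python3 -c "
from plant import arm
s=arm.state();print(s['t'],abs(s['joint_vel']).max(),s['contact_force'])
print(arm.hand_in())"
```

```text
11.825 0.0037204993287972593 [-1.09055574  1.1393908  -0.21340729]
the job is handed in; nothing more can be done
None
```

I opened the spoon case and handed the job in at 11.8 s. No verdict came back, so the results below rest on my own checks.

**What I did**
- **Press:** I came in from the front with the tool leaning about 47° and pressed the button. The lid sprang up.
- **Steady:** I backed away and let the lid settle at about 0.7 rad. Then I put the shut fingers under the tab, lifted it to about 0.8 rad and held it still for about 0.6 s.
- **Swing:** I swung the lid past vertical, and it fell back onto its stop. Then I drew the arm clear.

**Last checks**
- **Lid:** The tab corners in the scene picture match an opening of 1.85 rad. The outline was the same before and after I withdrew.
- **Button:** It showed orange and out again in the picture after I backed away. In the last view only a sliver is visible.
- **Bystanders:** The jar and the mill look to be standing where they were. I judged this by eye and did not measure their positions again.
- **Contact:** The wrist force was about 1.6 N, close to sensor noise, and the arm was still.

**What disagreed**
- **Press force:** The press peaked at about 37 N at the wrist, against the 5 N given. The button was probably on its end stop.
- **Joint 5:** It came close to its limit, -1.30 against -1.32 rad. I tried turning the tool sideways to relieve it, but that did not help and the TCP drifted about 17 mm in free space. I leaned the tool less after that.
- **Finger contact:** The force reading was too noisy to show the fingers touching the lid. I inferred the contact from the lid rising in the pictures.

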